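# Find the gluing tilt with the swing-pointer gauge on the lumpy stud

### The job

To find the tilt at which the next armour plate is glued, pick up the blue angle gauge by its black handle, stand it upright for a moment with the middle of its sole on the orange knob of the lumpy stud block, then rock it sideways on the knob until its swinging pointer settles on the red mark of the dial. Finish while still holding the gauge like that: sole resting lightly on the knob, pointer steady on the mark, not let go. Leave everything else on the desk where it is.

Things in the scene. Friction and masses are not known exactly. Their poses are not given: they have to be found in the camera images.
- gauge_handle (a point): Centre of the black handle of the loose angle gauge, 164 mm above the centre of its underside. The handle is 26 mm (x) by 30 mm (y) and spans 133 to 189 mm above the underside. Pinch it from above across its 30 mm (closing along y), finger ends above the plate's shoulders at 133 mm. Axes as gauge.
- gauge_sole (a point): Centre of the underside of the gauge's sole, same axes.
- gauge: Angle gauge, 0.3 to 0.5 kg, standing on the desk at first; origin at the centre of its underside. Dark flat steel sole 46 x 120 x 12 mm (x, y, z), on it a blue plate 12 x 120 mm up to 133 mm above the underside with a white dial, then the black handle on its middle. z up, y along the sole, x out of the dial; the dial faces away from the robot, yaw -0.1 to 0.6 rad.
- pointer (a joint): Swinging pointer, a black hand with a brass weight, on a free pivot 74 mm above the underside; it hangs plumb. Angle (rad) relative to the gauge about gauge +x, 0 with the gauge upright. With the gauge tilted by a about its own +x, it settles at -a after about a second of swinging.
- pointer_tip (a point): End of the pointer, 47 mm from the pivot; z axis along the hand towards the pivot.
- mark (a joint): Angle (rad) of the red mark on the dial, measured like the pointer's; the pointer is on the mark when both are equal. A red bar 8 mm wide, 16 mm long, low on the dial, fixed to it during the job; between 0.18 and 0.36, on the +y side of straight down.
- mark_centre (a point): Centre of the red mark, 47 mm from the pivot; z axis towards the pivot.
- stud_top (a point): Highest point of the orange round knob (ball of radius 18 mm) in the middle of the stud block, 65 mm above the desk.
- stud: Stud block fixed to the desk: wooden base 100 x 100 x 26 mm, orange knob in the middle, top at 65 mm, lower grey lumps around it up to 39 mm high. The gauge can rock 0.4 rad each way on the knob before its sole meets anything else. Origin: centre of the underside.
- grey_paint: Bystander: grey paint bottle, 54 mm across, 150 mm tall; origin at its underside.
- white_jar: Bystander: white jar with yellow lid, 64 mm across, 70 mm tall; origin at its underside.
- red_can: Bystander: red can, 60 mm across, 110 mm tall; origin at its underside.
- tape: Bystander: yellow roll of tape lying flat, 80 mm across, 24 mm high; origin at its underside.
- brush: Bystander: green-handled brush, lying; origin at its underside.
- offcut: Bystander: white foam-board offcut, 70 x 130 x 18 mm, lying flat; origin at its underside.
- scissors: Bystander: scissors with black rings, lying, about 200 mm long; origin at its underside.

How it is judged (in metres and radians):
On the way, in this order (a step that is already met when the one before it is completed fails the run):
1. the gauge is held clear of the desk (contact force between gauge and the fingers above 3 N and height (world z) of gauge_sole above 0.03 m), for 0.1 s.
2. held upright (within 6 degrees), the middle of its sole touches the knob of the stud (contact force between gauge and the fingers above 3 N and contact force between gauge and stud above 0.3 N and horizontal distance between gauge_sole and stud_top below 0.03 m and angle between gauge_sole's own z axis and vertical below 0.105 rad), for 0.2 s.
At the end, for the whole second after the job is handed in: The gauge is still gripped (over 3 N), its sole rests on the stud's knob with 0.3 to 25 N, the sole's middle within 30 mm sideways of the knob's top and over 50 mm above the desk, and the pointer is steady (under 0.25 rad/s) within 0.07 rad (4 degrees) of the middle of the red mark (contact force between gauge and the fingers above 3 N and contact force between gauge and stud between 0.3 and 25 N and horizontal distance between gauge_sole and stud_top below 0.03 m and angle between the z axis of pointer_tip and the z axis of mark_centre, either way round below 0.07 rad and velocity of joint pointer between -0.25 and 0.25 rad/s and height (world z) of gauge_sole above 0.05 m); the arm keeps its last pose, push and grip.
It fails at once if something else on the desk is pushed more than 30 mm away (distance of any of grey_paint, white_jar, red_can, tape, brush, offcut, scissors from where it was at the start of the episode above 0.03 m).
It also fails if it takes over 51 s, if anything falls off the work surface, if the arm or the gripper's body presses on something with over 40 N, if the wrist force passes 120 N, or if a joint passes its speed limit or range.

### The arm

A 6-joint arm with a two-finger parallel gripper is mounted at the origin on the work surface. World frame = base frame: x ahead of the robot, y to its left, z up, the work surface at z = 0. Lengths are in m, angles in degrees, forces in N, time in s.
With the tool pointing down it reaches from about 0.3 to 0.75 m from the base axis. Payload 8.5 kg.
Tool frame: the origin (TCP) lies on the mounting face of the last link; the fingertips stand 173 mm ahead of it and the grasp point (between the pads) lies 155 mm ahead of it (env.tips_ahead is the distance from the TCP to the fingertips, in m); x points along the fingers, z is the direction in which the jaws open and shut, and the axes are right-handed (so a half turn about x gives the same grasp; the last joint's range is limited). The gripper opens to 85 mm and grips with 20 to 120 N. Pads are 22 mm wide; open, the fingers measure 114 mm over their backs; the gripper's body (76 mm by 85 mm) begins 54 mm behind the grasp point. The pads swing forward as they close: fully open they stand 13 mm farther back than shut.
Start: joints at [-86.477, 21.807, 74.336, -0, 83.858, -12.336], TCP at [0.15, -0.529, 0.405] pointing down, gripper open.
Joint ranges: [-178.18, 178.18], [-50.72, 133.34], [12.68, 142.11], [-81.47, 261.47], [9.98, 163.14], [-165.26, 165.26]. Speed limits (degrees/s): [136.94, 136.94, 180, 180, 180, 180].

### API

Orientations are given as a 3x3 rotation matrix whose columns are the frame's x, y, z axes.
In Python, from rig import env, optics gives the robot as it stands.
- The arm moves only by the shell command python3 -m inch 'ROWS' [FORCE]. ROWS is JSON, a list of rows, each a list of 3 entries, a list of its own where there are three numbers: the closure, from -1 (fully open) to 1 (shut), then the shift along the tool's x, y, z in units of 30 mm (1.0 is 30 mm), then the turn about the tool's x in units of 5 degrees (1.0 is 5 degrees). In form: [[hand, [x, y, z], yaw], ...]. A call has exactly 8 rows; each row shifts and turns the commanded pose from where the row before left it, along the tool's axes as they then stand; what a row does not reach is not made up. A row lasts 1/12 s, in which the tool goes at most 41.7 mm and 7.16 degrees, less where a joint would pass 70% of its speed; a pose out of reach is approached as far as the arm can. A call is refused whole if a number of a shift passes 1 or a number of a turn 1, either way. A call with a gripper value outside its range is refused whole. The fingers move at their own pace and stop on an object; FORCE is the grip in N (left out, the last holds). Time passes only in rows, so rows that do not move let the fingers close, or fill a call up. It gives the time, the measured TCP pose, the force and the opening at its end, in the units of the state.
- env.observe(): the state, without advancing time (a new reading comes with each control period).
- optics.get_image(name): name is "scene" or "top" or "wrist"; returns the picture (420x560x3 uint8, red, green, blue); there is no depth.
- optics.camera_params(name): a dict with "fx", "fy", "cx", "cy" (pixels), "xyz" and "rotation" of the camera in the world. Camera axes: x right, y down, z forward; pixel columns grow to the right and rows downward; lengths in m; the calibration is good to about 2 mm. A picture is of the moment at which its call begins: read the wrist's pose just before it. camera_params takes no time and is no camera call; for the wrist camera it gives the pose at the moment of the call.
- env.close_job(): hands the job in, once; it reports no verdict.
The state is a dict: "time_s": time; "q": joint angles; "qvel": joint speeds; "joint_efforts": joint torques, N m; "position": TCP position; "tool_rot": TCP orientation; "ft_force": force on the tool from outside, world axes, zero at the start; "wrist_torque": the same for the moment, N m; "grip_width": finger opening in m.
Only numpy, scipy, OpenCV 4.12 (cv2) and the standard library are available. Lean on these libraries where they do the work, as an engineer would, in place of code of your own. Each camera call takes 0.05 s, during which the arm holds its last target.

## Working session

There is one attempt and no reset: what is moved stays moved. The work goes in short steps, Python scripts to look and compute and a shell command to move; the robot and the scene stay as the last step left them, time stands still between calls to the robot, and variables do not carry over. Pictures are saved under pics/ and viewed, and the job is handed in when it is done.

```bash
mkdir -p pics; ls
python3 - <<'E'
from rig import env, optics
import cv2
s=env.observe()
print(s)
for n in("scene","top","wrist"):
    p=optics.camera_params(n);print(n,p)
    cv2.imwrite(f"pics/{n}0.png",optics.get_image(n)[:,:,::-1])
E
```

```text
pics
{'time_s': 0.0, 'q': array([-8.64747147e+01,  2.18415429e+01,  7.43869298e+01, -9.04390953e-04,
        8.38575462e+01, -1.23347173e+01]), 'qvel': array([-0.00025593,  0.01004442, -0.09483499, -0.07191152,  0.09635949,
       -0.04767923]), 'joint_efforts': array([-2.78880783e-03, -4.48460162e+01, -2.31281573e+01, -3.64371126e-04,
        4.74621382e-03, -2.92849018e-05]), 'position': array([ 0.15031141, -0.52900991,  0.40409359]), 'tool_rot': array([[-1.07978519e-04,  9.61931874e-01,  2.73289330e-01],
       [ 1.49750662e-03,  2.73289181e-01, -9.61930757e-01],
       [-9.99998873e-01,  3.05384722e-04, -1.47000871e-03]]), 'ft_force': array([ 0.93925213, -0.25535758,  0.17465525]), 'wrist_torque': array([ 0.00443033, -0.05014269, -0.0121404 ]), 'grip_width': 0.08572016958330424}
scene {'fx': 505.2367273127825, 'fy': 505.2367273127825, 'cx': 281.28850831399086, 'cy': 206.26167832894052, 'xyz': array([1.1979981 , 0.3616288 , 1.16629726]), 'rotation': array([[-0.48906423,  0.7237449 , -0.48683622],
       [ 0.87218183,  0.39890571, -0.28314854],
       [-0.01072556, -0.56308753, -0.82632766]])}
top {'fx': 429.4028770660833, 'fy': 429.4028770660833, 'cx': 284.9092760013365, 'cy': 208.92126606257548, 'xyz': array([ 0.42150635, -0.00213231,  1.24668563]), 'rotation': array([[ 0.02575759, -0.98654799,  0.1614299 ],
       [-0.99953965, -0.02800604, -0.011668  ],
       [ 0.01603205, -0.16105504, -0.9868152 ]])}
wrist {'fx': 336.07276763506667, 'fy': 336.07276763506667, 'cx': 283.27701129390283, 'cy': 206.17734472698334, 'xyz': array([ 0.2197671 , -0.50954043,  0.37286188]), 'rotation': array([[ 0.27266415, -0.92249635, -0.27323022],
       [-0.96210834, -0.26183305, -0.07609855],
       [-0.00134007,  0.28362642, -0.95893392]])}
```

View pics/scene0.png

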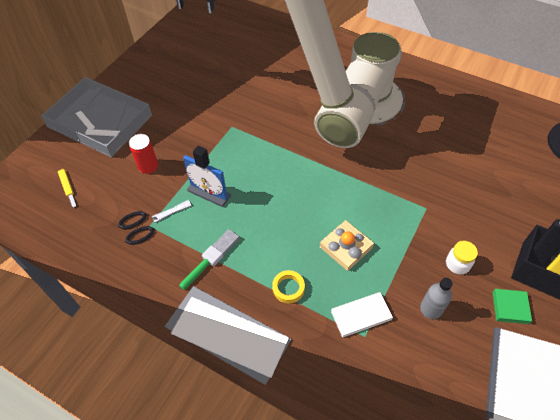

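View pics/top0.png

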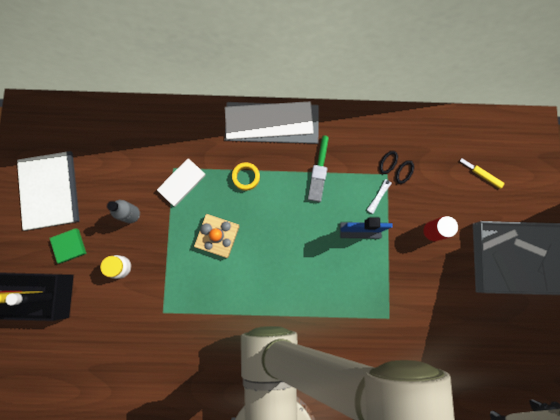

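Run:
```python
import cv2,numpy as np
a=cv2.imread("pics/scene0.png");b=cv2.imread("pics/top0.png")
c=cv2.resize(a[140:215,170:245],None,fx=8,fy=8,interpolation=cv2.INTER_CUBIC)
d=cv2.resize(b[205:255,325:405],None,fx=8,fy=8,interpolation=cv2.INTER_CUBIC)
e=cv2.resize(b[205:265,185:245],None,fx=8,fy=8,interpolation=cv2.INTER_CUBIC)
for n,i in(("z1",c),("z2",d),("z3",e)):cv2.imwrite(f"pics/{n}.png",i)
```

```text
(no output)
```

View pics/z1.png

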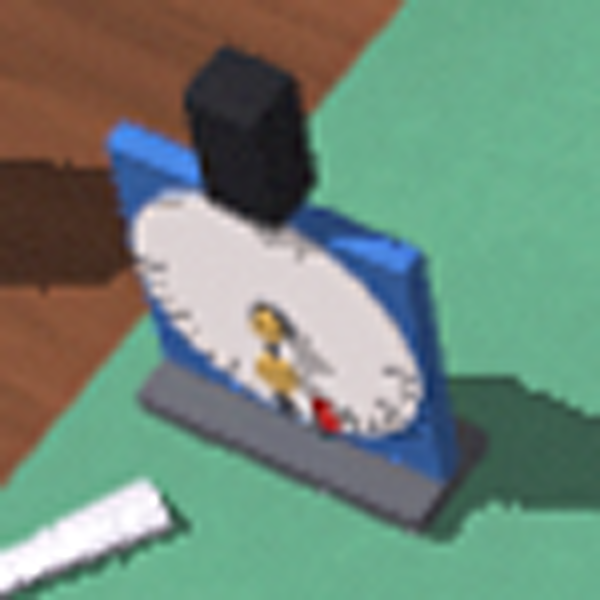

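View pics/z2.png

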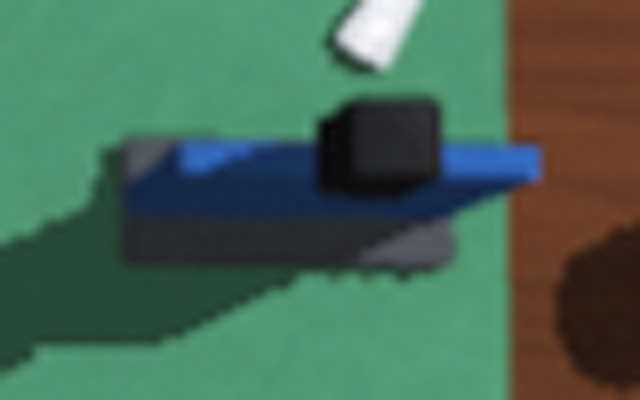

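View pics/z3.png

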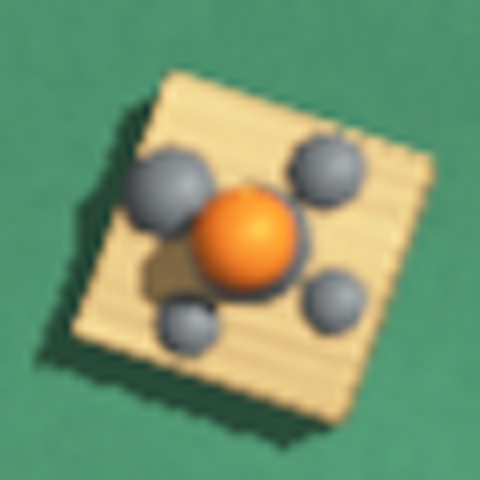

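View pics/wrist0.png

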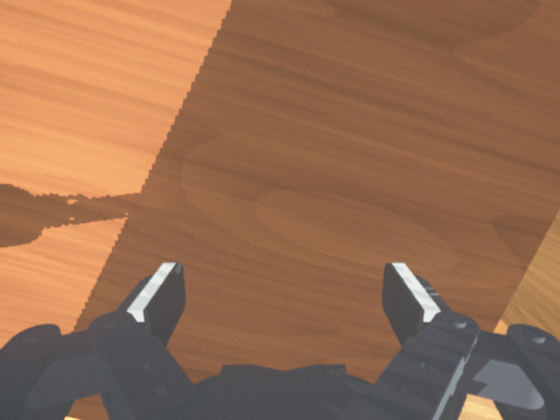

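```bash
cat > h.py <<'E'
import numpy as np
from rig import env, optics
from scipy.optimize import least_squares
def proj(n,P,p=None):
    p=p or optics.camera_params(n)
    c=(np.atleast_2d(P)-p['xyz'])@p['rotation']
    return np.c_[p['fx']*c[:,0]/c[:,2]+p['cx'],p['fy']*c[:,1]/c[:,2]+p['cy']]
def ray(n,uv):
    p=optics.camera_params(n)
    d=p['rotation']@np.array([(uv[0]-p['cx'])/p['fx'],(uv[1]-p['cy'])/p['fy'],1])
    return p['xyz'],d
def onz(n,uv,z):
    o,d=ray(n,uv);return o+d*(z-o[2])/d[2]
def G(x,y,yaw,P,z=0,tilt=0):
    c,s=np.cos(yaw),np.sin(yaw);ct,st=np.cos(tilt),np.sin(tilt)
    R=np.array([[c,-s,0],[s,c,0],[0,0,1]])@np.array([[1,0,0],[0,ct,-st],[0,st,ct]])
    return np.atleast_2d(P)@R.T+[x,y,z]
E
python3 - <<'E'
from h import *
z=lambda u,v,ox,oy:((u+.5)/8-.5+ox,(v+.5)/8-.5+oy)
T=[((.0,0,.189),(396,140)),((.006,-.06,.133),(541,145)),((-.006,-.06,.133),(541,180)),((-.023,.06,.012),(122,265)),((.023,.06,.012),(122,138)),((-.023,-.06,.006),(452,265))]
S=[((.023,-.06,0),(140,403)),((.023,.06,0),(422,535)),((.006,-.06,.133),(108,142)),((.006,.06,.133),(410,268)),((-.006,.06,.133),(420,245)),((.013,-.015,.189),(185,95)),((-.013,-.015,.189),(222,45)),((-.013,.015,.189),(300,82))]
tp=np.array([z(*q,325,205) for _,q in T]);sp=np.array([z(*q,170,140) for _,q in S])
TP=np.array([p for p,_ in T]);SP=np.array([p for p,_ in S])
ct=optics.camera_params('top');cs=optics.camera_params('scene')
f=lambda v:np.r_[(proj('top',G(*v,TP),ct)-tp).ravel(),(proj('scene',G(*v,SP),cs)-sp).ravel()]
r=least_squares(f,[.45,-.22,.1],x_scale=[.1,.1,.1]);print(r.x);print(r.fun.reshape(-1,2).round(2))
# stud
k=onz('top',z(250,240,185,205),.047);print('stud',k,'scene',onz('scene',(347.5,240),.05))
cor=[onz('top',z(u,v,185,205),.026) for u,v in((170,70),(433,155),(342,425),(73,330))]
print(np.mean(cor,0),[np.linalg.norm(cor[i]-cor[i-1]) for i in range(4)])
# mark
x,y,w=r.x
for n,uv in(('mark',(326,415)),('hub',(268,323))):
  o,d=ray('scene',z(*uv,170,140))
  nx=np.array([np.cos(w),np.sin(w),0]);ny=np.array([-np.sin(w),np.cos(w),0])
  for off in(.006,.008,.012):
    t=(off-(o-[x,y,0])@nx)/(d@nx);P=o+d*t;yy=(P-[x,y,0])@ny
    print(n,off,yy,P[2],np.arctan2(yy,.074-P[2]))
for nm,uv in(('brush',0),): pass
E
```

```text
[ 0.56990178 -0.23913736  0.00981152]
[[ 0.61 -0.87]
 [ 0.48 -0.52]
 [ 0.59 -0.35]
 [ 0.67 -0.84]
 [ 0.6  -0.75]
 [ 0.33  0.08]
 [ 0.54  0.84]
 [ 0.74  0.8 ]
 [-0.01 -0.52]
 [ 0.32  0.6 ]
 [ 1.55  0.27]
 [-0.4  -0.52]
 [ 0.72 -1.11]
 [ 0.77 -1.52]]
stud [0.53964179 0.17499535 0.047     ] scene [0.54963689 0.17817418 0.05      ]
[0.54029998 0.17638793 0.026     ] [np.float64(0.09832964829674821), np.float64(0.09943761479851387), np.float64(0.10072063858826318), np.float64(0.10138115392414052)]
mark 0.006 0.00965659948405066 0.021659162822169398 0.18244300385817905
mark 0.008 0.011519513545135297 0.02530473678426559 0.2322929556375372
mark 0.012 0.01524534166730457 0.0325958847084582 0.35280310756340655
hub 0.006 -0.007662913750676213 0.06405606439483158 -0.6565626607337037
hub 0.008 -0.005744838528443227 0.06756660786916835 -0.7289185879076748
hub 0.012 -0.0019086880839771446 0.07458769481784144 -1.8694896461569621
```

```bash
python3 -m inch '[[-1,[0,0.5,-0.1],0],[-1,[0,1,-0.25],0],[-1,[0,1,-0.25],0],[-1,[0,1,-0.25],0],[-1,[0,1,-0.25],0],[-1,[0,1,-0.25],0],[-1,[0,1,-0.25],0],[-1,[0,1,-0.25],0]]'; python3 -m inch '[[-1,[0,1,-0.25],0],[-1,[0,1,-0.25],0],[-1,[0,1,-0.25],0],[-1,[0,1,-0.25],0],[-1,[0,1,-0.25],0],[-1,[0,1,-0.25],0],[-1,[0,1,-0.25],0],[-1,[0,1,-0.25],0]]'
```

```text
time_s: 0.82
position: [0.3528, -0.4132, 0.4045]
tool_rot: [[-0.0, 0.962, 0.273], [0.0, 0.273, -0.962], [-1.0, -0.0, -0.001]]
ft_force: [0.1, -0.4, -0.7]
grip_width: 0.0853
time_s: 1.48
position: [0.5673, -0.2898, 0.4044]
tool_rot: [[-0.001, 0.962, 0.273], [0.0, 0.273, -0.962], [-1.0, -0.0, -0.001]]
ft_force: [0.7, -0.5, -0.4]
grip_width: 0.0856
```

```bash
python3 -m inch '[[-1,[0,1,-0.2],0],[-1,[0,1,-0.2],0],[-1,[0,1,-0.2],0],[-1,[0.5,0,0],1],[-1,[1,0,0],1],[-1,[1,0,0],1],[-1,[1,0,0],0],[-1,[0,0,0],0]]'
python3 - <<'E'
from h import *
import cv2
print(optics.camera_params('wrist'))
cv2.imwrite("pics/w1.png",optics.get_image('wrist')[:,:,::-1])
s=env.observe();print(s['position'],s['q'])
E
```

```text
time_s: 2.15
position: [0.6471, -0.2486, 0.2928]
tool_rot: [[-0.01, 1.0, 0.015], [0.006, 0.015, -1.0], [-1.0, -0.01, -0.006]]
ft_force: [-0.1, -0.4, -1.5]
grip_width: 0.0854
{'fx': 336.07276763506667, 'fy': 336.07276763506667, 'cx': 283.27701129390283, 'cy': 206.17734472698334, 'xyz': array([ 0.71894937, -0.24759585,  0.26074202]), 'rotation': array([[ 0.01436333, -0.95574993, -0.29382948],
       [-0.99987582, -0.01563439,  0.00197741],
       [-0.00648375,  0.29376459, -0.95585581]])}
[ 0.64749815 -0.24887445  0.29670382] [-3.07769061e+01  4.10586656e+01  5.75400928e+01 -1.31874980e-03
  8.17993588e+01  5.83388392e+01]
```

View pics/w1.png

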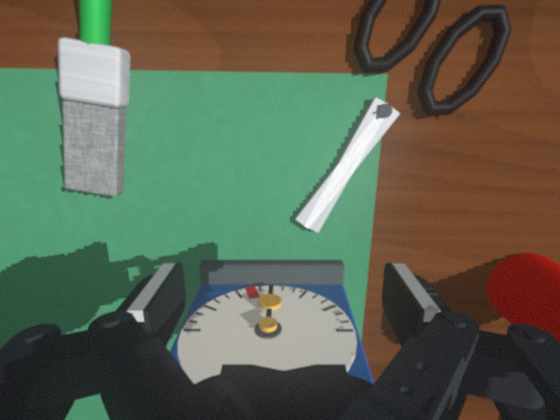

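Run:
```python
import cv2
a=cv2.imread("pics/w1.png")
cv2.imwrite("pics/w1z.png",cv2.resize(a[255:355,190:350],None,fx=5,fy=5,interpolation=cv2.INTER_CUBIC))
```

```text
(no output)
```

View pics/w1z.png

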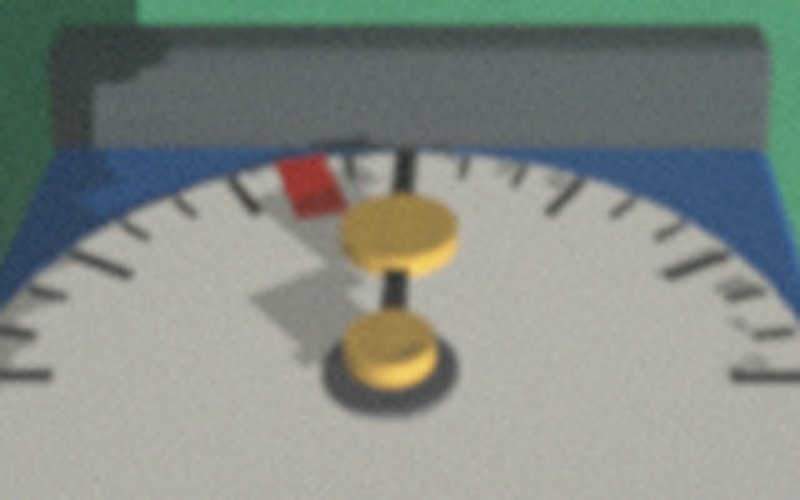

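Run:
```python
from h import *
p=optics.camera_params('wrist')
z=lambda u,v:((u+.5)/5-.5+190,(v+.5)/5-.5+255)
pts=[((.006,.06,.012),(57,150)),((.006,-.06,.012),(765,150)),((.007,0,.074),(390,375)),((.023,.06,.012),(55,47)),((.023,-.06,.012),(767,47))]
P=np.array([a for a,_ in pts]);q=np.array([z(*b) for _,b in pts])
r=least_squares(lambda v:(proj('w',G(*v[:3],P,v[3]),p)-q).ravel(),[.57,-.239,0,0]);print(r.x,r.fun.reshape(-1,2).round(2).tolist())
x,y,w,h=r.x
def loc(uv,off):
  u,v=z(*uv);d=p['rotation']@np.array([(u-p['cx'])/p['fx'],(v-p['cy'])/p['fy'],1]);o=p['xyz']-[x,y,h]
  nx=np.array([np.cos(w),np.sin(w),0]);ny=np.array([-np.sin(w),np.cos(w),0])
  t=(off-o@nx)/(d@nx);Q=o+t*d;return Q@ny,Q[2]
for n,uv in(('mark',(311,186)),('t30',(248,196)),('t-30',(562,196)),('c',(390,375)),('markin',(324,213)),('markout',(300,160))):
  a,b=loc(uv,.0065);print(n,a,b,np.arctan2(a,.074-b),np.hypot(a,.074-b))
```

```text
[ 0.56788421 -0.23937401  0.01639996 -0.00121909] [[0.08, -1.15], [-0.25, -1.08], [0.63, -0.4], [-0.99, 1.32], [0.36, 1.37]]
mark 0.015540667064419707 0.02608658182804835 0.313642937556378 0.05037070551151181
t30 0.02534910586898846 0.02909911977657967 0.513950668137412 0.05156225570313157
t-30 -0.024913379869970907 0.02903877434473834 -0.5059917595638795 0.05140222085638743
c 0.00044586331799160387 0.07375600068743324 1.0700658357478026 0.0005082615103109156
markin 0.012751725668098837 0.03404219382019144 0.3089133532978689 0.041943209011919884
markout 0.01813002928814981 0.01797893179520449 0.31299116721262166 0.058881729295219586
```

```bash
python3 -m inch '[[-1,[-0.8,0,0],0],[-1,[-0.9,0,0],0],[-1,[-0.9,0,0],0],[-1,[-0.5,0,0],-1],[-1,[0,0,0],-1],[-1,[0,0,0],-1],[-1,[0,0,0],-1],[-1,[0,0,0],-1]]';python3 -m inch '[[-1,[0,0,0],-1],[-1,[0,0,0],-1],[-1,[0,0,0],-1],[-1,[0,0,0],-1],[-1,[0,0,0],-1],[-1,[0,0,0],-1],[-1,[0,0,0],-1],[-1,[0,0,0],-1]]';python3 -m inch '[[-1,[0,0,0],-1],[-1,[0,0,0],-1],[-1,[0,0,0],-1],[-1,[0,0,0],-1],[-1,[0,0,0],-1],[-1,[0,0,0],0],[-1,[0,0,0],0],[-1,[0,0,0],0]]'
python3 - <<'E'
from h import *
s=env.observe();R=s['tool_rot'];print(s['position'],s['q'].round(1));print(R.round(4))
d=np.array([.569,-.239,.400])-s['position'];print((R.T@d)/.03, np.degrees(np.arctan2(R[1,2],R[0,2])))
E
```

```text
time_s: 2.87
position: [0.6474, -0.2489, 0.3958]
tool_rot: [[0.003, 0.898, 0.44], [-0.002, 0.441, -0.898], [-1.0, 0.002, 0.003]]
ft_force: [0.1, -0.2, 0.6]
grip_width: 0.0856
time_s: 3.53
position: [0.6475, -0.2489, 0.3957]
tool_rot: [[0.003, 0.405, 0.915], [-0.002, 0.915, -0.405], [-1.0, -0.0, 0.004]]
ft_force: [0.2, -0.3, -0.3]
grip_width: 0.0853
time_s: 4.2
position: [0.6476, -0.2489, 0.3941]
tool_rot: [[0.002, -0.013, 1.0], [-0.001, 1.0, 0.013], [-1.0, -0.001, 0.002]]
ft_force: [0.1, -0.3, 0.6]
grip_width: 0.0859
[ 0.64758076 -0.24890675  0.3940875 ] [-30.8  37.4  48.6  -0.   93.9 -31.5]
[[ 1.600e-03 -1.270e-02  9.999e-01]
 [-9.000e-04  9.999e-01  1.270e-02]
 [-1.000e+00 -1.000e-03  1.500e-03]]
[-0.20146765  0.36326408 -2.61464715] 0.7275453058024334
```

```bash
python3 -m inch '[[-1,[0,0.12,-0.9],0],[-1,[0,0.12,-0.9],0],[-1,[0,0.12,-0.81],0],[-1,[0,0,0],0],[-1,[0,0,0],0],[-1,[0,0,0],0],[-1,[0,0,0],0],[-1,[0,0,0],0]]'
python3 - <<'E'
from h import *
import cv2
cv2.imwrite("pics/w2.png",optics.get_image('wrist')[:,:,::-1])
E
```

```text
time_s: 4.87
position: [0.5699, -0.2394, 0.3925]
tool_rot: [[0.0, -0.015, 1.0], [0.0, 1.0, 0.015], [-1.0, 0.0, 0.0]]
ft_force: [0.6, 0.3, 0.3]
grip_width: 0.0855
```

View pics/w2.png

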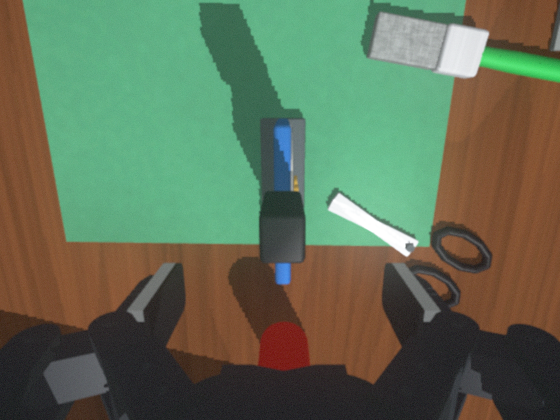

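```bash
python3 -m inch '[[-1,[0.7,0,0],0],[-1,[0.7,0,0],0],[-1,[0.7,0,0],0],[-1,[0.45,0,0],0],[-1,[0,0,0],0],[0.2,[0,0,0],0],[1,[0,0,0],0],[1,[0,0,0],0]]' 25; python3 -m inch '[[1,[0,0,0],0],[1,[0,0,0],0],[1,[0,0,0],0],[1,[0,0,0],0],[1,[0,0,0],0],[1,[0,0,0],0],[1,[0,0,0],0],[1,[0,0,0],0]]'
python3 - <<'E'
from h import *
s=env.observe();print(s['position'],s['q'].round(1))
E
```

```text
time_s: 5.58
position: [0.5695, -0.2394, 0.3175]
tool_rot: [[0.002, -0.015, 1.0], [-0.001, 1.0, 0.015], [-1.0, -0.001, 0.002]]
ft_force: [-0.1, 0.3, -0.5]
grip_width: 0.0519
time_s: 6.25
position: [0.5692, -0.2394, 0.317]
tool_rot: [[0.001, -0.015, 1.0], [-0.001, 1.0, 0.015], [-1.0, -0.001, 0.001]]
ft_force: [-1.3, 0.8, 6.0]
grip_width: 0.0258
[ 0.56925    -0.23936439  0.31698237] [-33.8  32.5  70.9  -0.   76.5 -34.6]
```

```bash
python3 -m inch '[[1,[-0.2,0,0],0],[1,[-0.5,0,0],0],[1,[-0.7,0,0],0],[1,[-0.8,0,0],0],[1,[-0.6,0.1,0],0],[1,[-0.3,0.3,0],0],[1,[0,0.5,0],0],[1,[0,0.7,0],0]]' 60; python3 -m inch '[[1,[0,0.8,-0.05],0],[1,[0,0.9,-0.05],0],[1,[0,0.9,-0.05],0],[1,[0,0.9,-0.05],0],[1,[0,0.9,-0.05],0],[1,[0,0.9,-0.05],0],[1,[0,0.9,-0.05],0],[1,[0,0.9,-0.05],0]]';python3 -m inch '[[1,[0,0.9,-0.05],0],[1,[0,0.9,-0.05],0],[1,[0,0.8,-0.05],0],[1,[0,0.6,0],0],[1,[0,0.4,0],0],[1,[0,0.2,0],0],[1,[0,0.1,0],0],[1,[0,0,0],0]]'
python3 - <<'E'
from h import *
import cv2
for n in('scene','top'):cv2.imwrite(f"pics/{n}2.png",optics.get_image(n)[:,:,::-1])
s=env.observe();print(s['position'],s['q'].round(1),s['grip_width'])
a=cv2.imread('pics/scene2.png')
cv2.imwrite("pics/s2z.png",cv2.resize(a[130:280,270:430],None,fx=5,fy=4,interpolation=cv2.INTER_CUBIC))
E
```

```text
time_s: 6.92
position: [0.5683, -0.1907, 0.408]
tool_rot: [[-0.002, -0.014, 1.0], [0.001, 1.0, 0.014], [-1.0, 0.001, -0.002]]
ft_force: [-0.3, 0.0, -5.1]
grip_width: 0.0254
time_s: 7.58
position: [0.5524, 0.0239, 0.4074]
tool_rot: [[-0.004, -0.016, 1.0], [0.001, 1.0, 0.016], [-1.0, 0.001, -0.004]]
ft_force: [-0.2, 0.6, -5.5]
grip_width: 0.0255
time_s: 8.25
position: [0.547, 0.1385, 0.4087]
tool_rot: [[-0.001, -0.015, 1.0], [-0.0, 1.0, 0.015], [-1.0, -0.0, -0.001]]
ft_force: [-0.3, 0.5, -4.1]
grip_width: 0.0256
[0.5471616  0.13769744 0.40897285] [ 2.1 23.1 71.6 -0.  85.4  1.3] 0.025133481045898853
```

View pics/scene2.png

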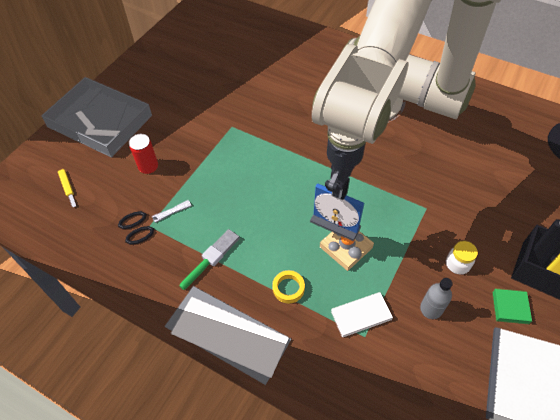

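View pics/top2.png

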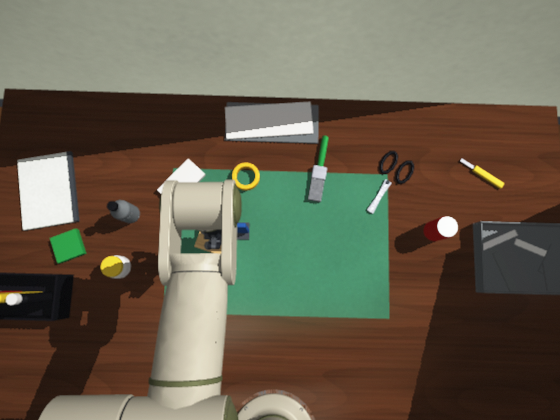

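```bash
python3 -m inch '[[1,[0,0.4,-0.1],0],[1,[0,0.6,-0.05],0],[1,[0,0.3,0],0],[1,[0.2,0,0],0],[1,[0.2,0,0],0],[1,[0.2,0,0],0],[1,[0.1,0,0],0],[1,[0,0,0],0]]';python3 -m inch '[[1,[0.04,0,0],0],[1,[0,0,0],0],[1,[0.04,0,0],0],[1,[0,0,0],0],[1,[0.04,0,0],0],[1,[0,0,0],0],[1,[0,0,0],0],[1,[0,0,0],0]]'
```

```text
time_s: 9.02
position: [0.5421, 0.1767, 0.387]
tool_rot: [[-0.002, -0.014, 1.0], [-0.0, 1.0, 0.014], [-1.0, -0.0, -0.002]]
ft_force: [-0.6, -0.5, -4.9]
grip_width: 0.0248
time_s: 9.68
position: [0.542, 0.1773, 0.3847]
tool_rot: [[0.0, -0.015, 1.0], [0.0, 1.0, 0.015], [-1.0, 0.0, 0.0]]
ft_force: [-0.1, -0.3, -5.1]
grip_width: 0.0252
```

```bash
python3 -m inch '[[1,[0.05,0,0],0],[1,[0,0,0],0],[1,[0.05,0,0],0],[1,[0,0,0],0],[1,[0.05,0,0],0],[1,[0,0,0],0],[1,[0,0,0],0],[1,[0,0,0],0]]'
python3 - <<'E'
from h import *
import cv2
s=env.observe();print(s['position'],s['ft_force'],s['wrist_torque'])
a=optics.get_image('scene')[:,:,::-1]
cv2.imwrite("pics/s3z.png",cv2.resize(a[170:280,290:420],None,fx=6,fy=5.4,interpolation=cv2.INTER_CUBIC))
E
```

```text
time_s: 10.35
position: [0.5418, 0.1774, 0.3817]
tool_rot: [[0.002, -0.015, 1.0], [0.0, 1.0, 0.015], [-1.0, 0.0, 0.002]]
ft_force: [-2.1, 0.9, 7.1]
grip_width: 0.0255
[0.54179943 0.17735338 0.38170173] [-2.10472436  0.85212454  7.13351615] [-0.07340126  0.82707849 -0.00356928]
```

View pics/s3z.png

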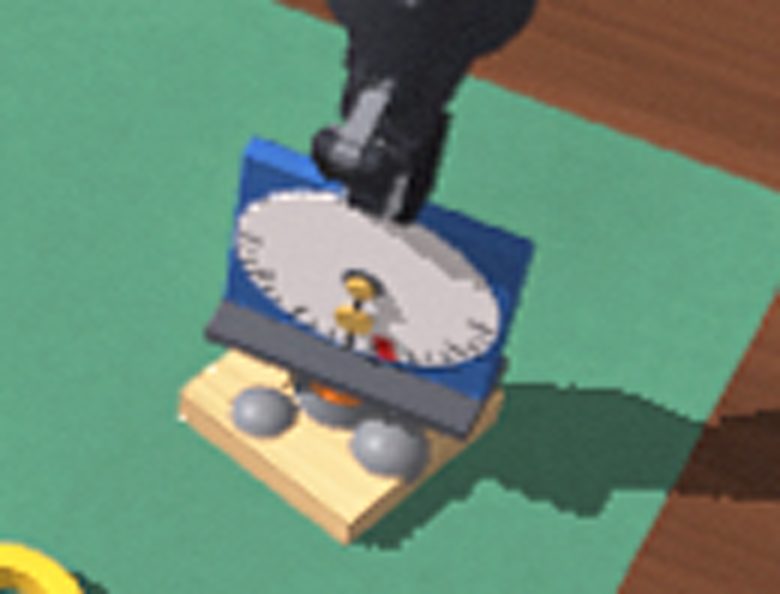

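```bash
python3 -m inch '[[1,[0,0,0],0],[1,[0,0,0],0],[1,[0,0,0],0],[1,[0,0,0],0],[1,[0,0,0],0],[1,[0,0,0],0],[1,[0,0,0],0],[1,[0,0,0],0]]' 20; python3 -m inch '[[1,[0,0.1,0],0],[1,[0,0.1,0],0],[1,[0,0.1,0],0],[1,[0.01,0.1,0],0],[1,[0.01,0.1,0],0],[1,[0.01,0.1,0],0],[1,[0.01,0.1,0],0],[1,[0,0,0],0]]'
python3 - <<'E'
from h import *
import cv2
s=env.observe();print(s['position'],s['ft_force'],s['wrist_torque'])
a=optics.get_image('scene')[:,:,::-1]
cv2.imwrite("pics/s4z.png",cv2.resize(a[170:280,290:420],None,fx=6,fy=5.4,interpolation=cv2.INTER_CUBIC))
E
```

```text
time_s: 11.07
position: [0.5418, 0.1773, 0.3817]
tool_rot: [[0.002, -0.015, 1.0], [0.0, 1.0, 0.015], [-1.0, 0.0, 0.002]]
ft_force: [-3.2, 0.3, 6.5]
grip_width: 0.0252
time_s: 11.73
position: [0.5416, 0.1982, 0.3803]
tool_rot: [[0.002, -0.015, 1.0], [-0.002, 1.0, 0.015], [-1.0, -0.002, 0.002]]
ft_force: [-1.5, -2.4, 6.5]
grip_width: 0.0256
[0.5415768  0.19823681 0.38032128] [-1.50851352 -2.35395048  6.47836558] [-1.02225979  0.63846749 -0.02590166]
```

View pics/s4z.png

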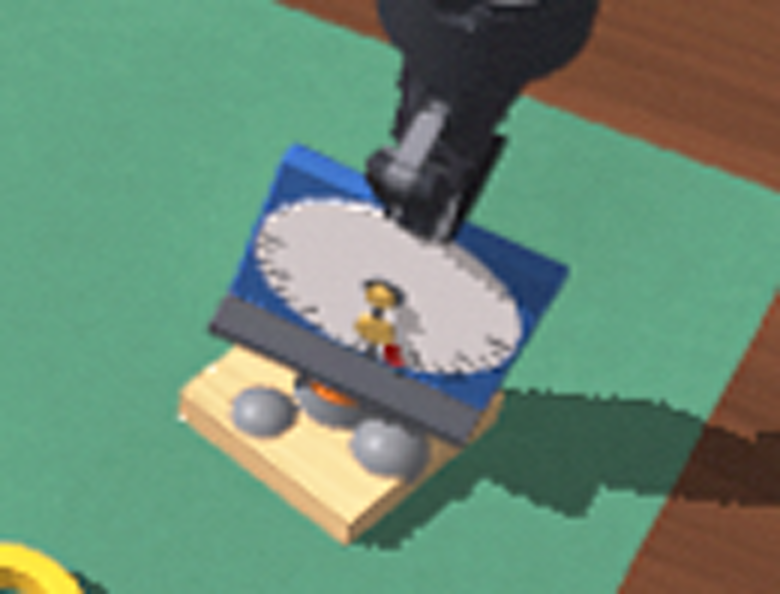

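```bash
python3 -m inch '[[1,[0.02,0.13,0],0],[1,[0.02,0.13,0],0],[1,[0.02,0.13,0],0],[1,[0.025,0.13,0],0],[1,[0.03,0.13,0],0],[1,[0.03,0.13,0],0],[1,[0.04,0.13,0],0],[1,[0,0,0],0]]'
python3 - <<'E'
from h import *
import cv2
s=env.observe();print(s['position'],s['ft_force'],s['wrist_torque'])
a=optics.get_image('scene')[:,:,::-1]
cv2.imwrite("pics/s5.png",a)
cv2.imwrite("pics/s5z.png",cv2.resize(a[170:280,290:420],None,fx=6,fy=5.4,interpolation=cv2.INTER_CUBIC))
E
```

```text
time_s: 12.45
position: [0.5411, 0.2259, 0.3747]
tool_rot: [[0.002, -0.015, 1.0], [-0.0, 1.0, 0.015], [-1.0, -0.0, 0.002]]
ft_force: [-1.9, -0.3, 5.6]
grip_width: 0.0254
[0.54112576 0.22591586 0.37468706] [-1.87419444 -0.28062958  5.64287261] [-0.57415576  0.5672055  -0.0605334 ]
```

View pics/s5z.png

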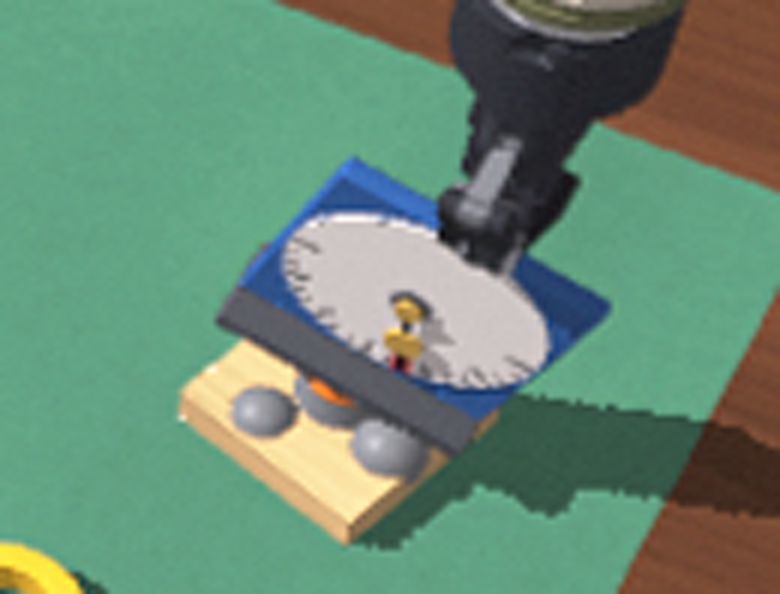

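```bash
python3 -m inch '[[1,[0,0,0],0],[1,[0,0,0],0],[1,[0,0,0],0],[1,[0,0,0],0],[1,[0,0,0],0],[1,[0,0,0],0],[1,[0,0,0],0],[1,[0,0,0],0]]' 30;python3 -m inch '[[1,[0,0,0],0],[1,[0,0,0],0],[1,[0,0,0],0],[1,[0,0,0],0],[1,[0,0,0],0],[1,[0,0,0],0],[1,[0,0,0],0],[1,[0,0,0],0]]'
python3 - <<'E'
from h import *
import cv2
a=np.mean([optics.get_image('scene')[:,:,::-1].astype(float) for _ in range(4)],0).astype(np.uint8)
cv2.imwrite("pics/s6.png",a)
cv2.imwrite("pics/s6z.png",cv2.resize(a[190:250,320:396],None,fx=10,fy=10,interpolation=cv2.INTER_CUBIC))
E
```

```text
time_s: 13.17
position: [0.5412, 0.2256, 0.3748]
tool_rot: [[0.002, -0.015, 1.0], [0.0, 1.0, 0.015], [-1.0, 0.0, 0.002]]
ft_force: [-1.8, -0.6, 5.4]
grip_width: 0.0253
time_s: 13.83
position: [0.5412, 0.2256, 0.3748]
tool_rot: [[0.002, -0.015, 1.0], [0.0, 1.0, 0.015], [-1.0, 0.0, 0.002]]
ft_force: [-1.8, -0.5, 6.1]
grip_width: 0.0256
```

View pics/s6z.png

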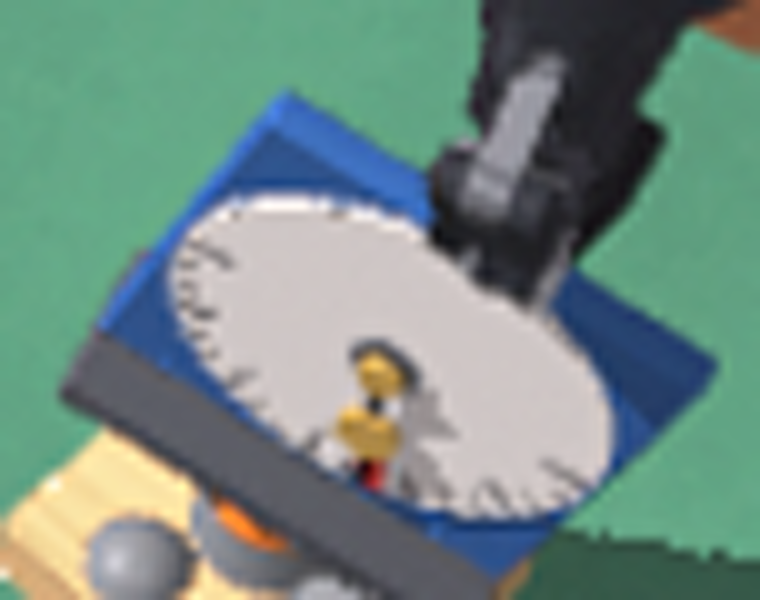

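```bash
cat > fit.py <<'E'
from h import *
def fit(pts,mark=.318,yaw=.015):
    p=optics.camera_params('scene')
    P=np.array([a for a,_ in pts]);q=np.array([b for _,b in pts])
    r=least_squares(lambda v:(proj('s',G(v[0],v[1],yaw,P,v[2],v[3]),p)-q).ravel(),[.54,.18,.065,-.28],x_scale=[.1,.1,.1,1])
    x,y,z,t=r.x;print('x y z tilt',r.x.round(4));print(r.fun.reshape(-1,2).round(2).tolist())
    f=lambda a,off,R=.047:proj('s',G(x,y,yaw,[off,R*np.sin(a),.074-R*np.cos(a)],z,t),p)[0].round(2)
    print('mark px',f(mark,.0065),'plumb tip px off 8,10,12mm',f(-t,.008),f(-t,.010),f(-t,.012),'hub(12,16)',f(0,.012,0),f(0,.016,0))
E
python3 - <<'E'
from fit import *
z=lambda u,v:((u+.5)/10-.5+320,(v+.5)/10-.5+190)
pts=[((.023,-.06,0),z(62,393)),((.006,-.06,.133),z(270,128)),((-.006,-.06,.133),z(288,92)),((-.006,.06,.133),z(718,362)),((.006,.06,.133),z(700,402)),((.023,.06,0),(366.6,253.8))]
fit(pts)
import cv2
a=cv2.imread('pics/s6.png').astype(int);c=a[225:245,345:370]
m=(c[:,:,2]-np.maximum(c[:,:,0],c[:,:,1])).clip(0)
m[m<40]=0;v,u=np.nonzero(m);print('red px',[(uu+345,vv+225,m[vv,uu]) for uu,vv in zip(u,v)])
E
```

```text
x y z tilt [ 0.5225  0.1731  0.0303 -0.2834]
[[0.34, 0.74], [0.08, 0.0], [0.34, -0.03], [0.16, -0.42], [0.1, -0.64], [-1.08, 0.44]]
mark px [357.32 235.76] plumb tip px off 8,10,12mm [356.49 235.96] [356.18 236.55] [355.86 237.15] hub(12,16) [357.97 227.41] [357.32 228.63]
red px [(np.int64(356), np.int64(226), np.int64(45)), (np.int64(357), np.int64(226), np.int64(44)), (np.int64(358), np.int64(226), np.int64(40)), (np.int64(358), np.int64(227), np.int64(40)), (np.int64(354), np.int64(231), np.int64(42)), (np.int64(355), np.int64(231), np.int64(48)), (np.int64(356), np.int64(231), np.int64(44)), (np.int64(357), np.int64(232), np.int64(47)), (np.int64(358), np.int64(232), np.int64(43)), (np.int64(357), np.int64(235), np.int64(42)), (np.int64(357), np.int64(236), np.int64(83)), (np.int64(358), np.int64(236), np.int64(50)), (np.int64(356), np.int64(237), np.int64(45)), (np.int64(357), np.int64(237), np.int64(106)), (np.int64(358), np.int64(237), np.int64(54)), (np.int64(357), np.int64(238), np.int64(101)), (np.int64(345), np.int64(242), np.int64(63)), (np.int64(345), np.int64(243), np.int64(113)), (np.int64(346), np.int64(243), np.int64(71)), (np.int64(347), np.int64(243), np.int64(42)), (np.int64(345), np.int64(244), np.int64(64)), (np.int64(346), np.int64(244), np.int64(87)), (np.int64(347), np.int64(244), np.int64(82)), (np.int64(348), np.int64(244), np.int64(49))]
```

```bash
cat > fit2.py <<'E'
from h import *
def fit2(pts,piv,mark=.318,yaw=.015,du=None):
    p=optics.camera_params('scene')
    P=np.array([a for a,_ in pts])-[0,0,.164];q=np.array([b for _,b in pts])
    F=lambda v,P:proj('s',G(piv[0],piv[1],yaw,P,piv[2],v[2]),p)+v[:2]
    r=least_squares(lambda v:(F(v,P)-q).ravel(),[0,0,-.28])
    v=r.x;t=v[2];print('du dv tilt',v.round(4));print(r.fun.reshape(-1,2).round(2).tolist())
    g=lambda a,off,R=.047:F(v,np.array([[off,R*np.sin(a),-.09-R*np.cos(a)]]))[0].round(2)
    print('mark',g(mark,.0065),'mark out',g(mark,.0065,.055),'tip 8,10,12mm',g(-t,.008),g(-t,.010),g(-t,.012),'hub(12,16)',g(0,.012,0),g(0,.016,0))
E
python3 - <<'E'
from fit2 import *
z=lambda u,v:((u+.5)/10-.5+320,(v+.5)/10-.5+190)
pts=[((.023,-.06,0),z(62,393)),((.006,-.06,.133),z(270,128)),((-.006,-.06,.133),z(288,92)),((-.006,.06,.133),z(718,362)),((.006,.06,.133),z(700,402)),((.023,.06,0),(366.6,253.8))]
fit2(pts,[.5412,.2256,.2218])
E
```

```text
du dv tilt [-0.9443  0.4919 -0.2833]
[[-0.81, 0.97], [-0.4, -0.72], [-0.07, -0.87], [1.2, -0.36], [1.09, -0.45], [-1.01, 1.43]]
mark [357.14 236.18] mark out [356.88 237.88] tip 8,10,12mm [356.29 236.38] [355.97 236.99] [355.64 237.61] hub(12,16) [357.85 227.56] [357.18 228.81]
```

```bash
python3 -m inch '[[1,[0,0,0],0],[1,[0,0,0],0],[1,[0.013,0.045,0],0],[1,[0.013,0.045,0],0],[1,[0.013,0.045,0],0],[1,[0.014,0.045,0],0],[1,[0,0,0],0],[1,[0,0,0],0]]' 20;python3 -m inch '[[1,[0,0,0],0],[1,[0,0,0],0],[1,[0,0,0],0],[1,[0,0,0],0],[1,[0,0,0],0],[1,[0,0,0],0],[1,[0,0,0],0],[1,[0,0,0],0]]' 30;python3 -m inch '[[1,[0,0,0],0],[1,[0,0,0],0],[1,[0,0,0],0],[1,[0,0,0],0],[1,[0,0,0],0],[1,[0,0,0],0],[1,[0,0,0],0],[1,[0,0,0],0]]'
python3 - <<'E'
from h import *
import cv2
s=env.observe();print(s['position'])
a=np.mean([optics.get_image('scene')[:,:,::-1].astype(float) for _ in range(4)],0).astype(np.uint8)
cv2.imwrite("pics/s7.png",a)
cv2.imwrite("pics/s7z.png",cv2.resize(a[195:260,320:396],None,fx=9,fy=9,interpolation=cv2.INTER_CUBIC))
E
```

```text
time_s: 14.7
position: [0.5411, 0.2309, 0.3733]
tool_rot: [[0.002, -0.015, 1.0], [-0.001, 1.0, 0.015], [-1.0, -0.001, 0.002]]
ft_force: [-1.1, -1.0, 6.3]
grip_width: 0.0254
time_s: 15.37
position: [0.5411, 0.2308, 0.3732]
tool_rot: [[0.002, -0.015, 1.0], [-0.001, 1.0, 0.015], [-1.0, -0.001, 0.002]]
ft_force: [-1.4, -0.2, 6.5]
grip_width: 0.0255
time_s: 16.03
position: [0.5411, 0.2308, 0.3733]
tool_rot: [[0.002, -0.015, 1.0], [-0.001, 1.0, 0.015], [-1.0, -0.001, 0.002]]
ft_force: [-2.1, -1.4, 5.9]
grip_width: 0.0255
[0.54110963 0.23084693 0.37325621]
```

View pics/s7z.png

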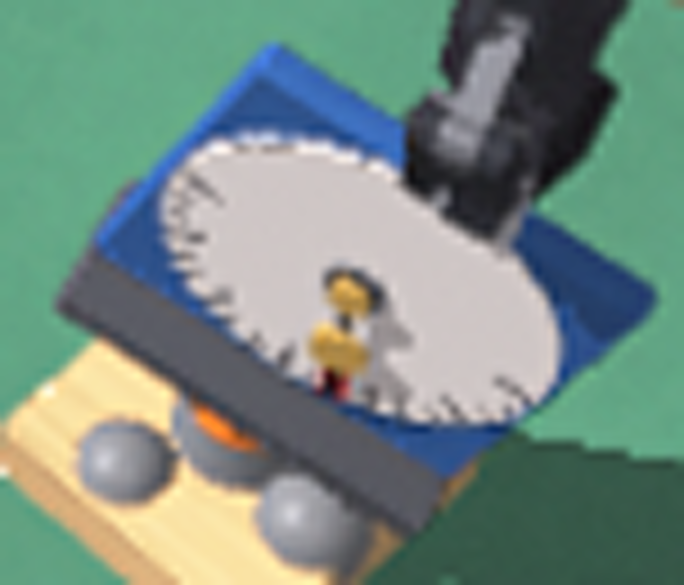

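Run:
```python
from fit2 import *
import cv2
z=lambda u,v:((u+.5)/9-.5+320,(v+.5)/9-.5+195)
pts=[((.023,-.06,0),z(56,308)),((.006,-.06,.133),z(258,72)),((-.006,-.06,.133),z(276,40)),((-.006,.06,.133),z(657,294)),((.006,.06,.133),z(640,328)),((.023,.06,0),z(418,533))]
fit2(pts,[.5411,.2308,.2203])
a=cv2.imread('pics/s7.png')
cv2.imwrite("pics/s7y.png",cv2.resize(a[220:248,342:376],None,fx=22,fy=20,interpolation=cv2.INTER_NEAREST))
```

```text
du dv tilt [-1.0666  0.4058 -0.3185]
[[-0.79, 0.53], [-0.25, -0.42], [-0.13, -0.63], [1.08, -0.58], [1.06, -0.45], [-0.96, 1.55]]
mark [357.19 236.3 ] mark out [356.82 237.95] tip 8,10,12mm [356.96 236.76] [356.63 237.37] [356.31 237.99] hub(12,16) [358.54 227.95] [357.87 229.2 ]
```

View pics/s7y.png

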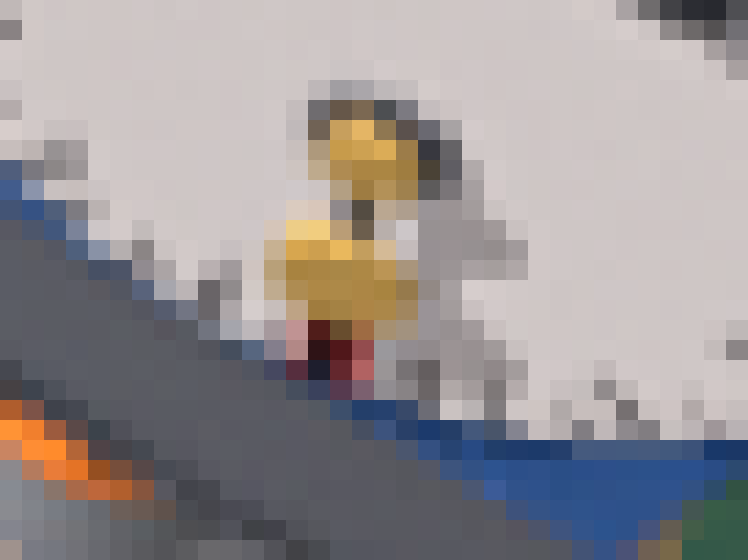

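Run:
```python
from rig import env
s=env.observe();print(s['time_s'],s['ft_force'],s['qvel'].round(2))
print(env.close_job())
```

```text
16.2333 [-2.55602114 -1.31295738  5.28278602] [-0.03  0.   -0.06 -0.   -0.06 -0.08]
the job is handed in; nothing more can be done
None
```

I handed the job in at 16.2 s with the gauge still gripped, its sole on the knob and the pointer on the red mark. No verdict was reported.

**Grip and tilt:** Moves can only turn the tool about its vertical axis, so I could not tilt the gauge with the gripper. I pinched the handle across its 26 mm (closing along x), not across the 30 mm you asked for. This let the gauge pivot in the pads. I stood it upright on the knob for over half a second at about 11 N. Then I eased the grip to 20 N and carried the handle about 53 mm sideways and down, so the gauge rocked on the knob, and firmed the grip to 30 N.

**Last checks:**
- **Pointer and mark:** the wrist camera put the mark at about 0.318 rad (measured 0.314, corrected from the dial ticks). The final tilt fitted from the scene camera was 0.3185 rad. In that picture the pointer tip has red on both sides.
- **Contact force:** about 10 N on the knob (measured push plus the gauge's weight).
- **Position:** by calculation the middle of the sole is 3 mm from the knob's top in y and 7 mm or less in x. The two cameras disagreed by about 8 mm on the knob's x.
- **Steadiness:** the arm was still; pointer speed was not measured beyond about 1.3 s of waiting.
- **Bystanders:** I did not touch anything knowingly, but I made no final measurement of where the other objects stand.

The fit left up to about 1.5 px of error, so I would trust the tilt to roughly 0.02–0.03 rad, within the 0.07 allowed.

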